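# Lock the focuser drawtube with its key

### The arm

A 6-joint arm with a two-finger parallel gripper is mounted at the origin on the work surface. World frame = base frame: x ahead of the robot, y to its left, z up, the work surface at z = 0. Lengths are in mm, angles in degrees, forces in N, time in s.
With the tool pointing down it reaches from about 350 to 725 mm from the base axis. Payload 6 kg.
Tool frame: the origin (TCP) lies midway between the tips of the shut fingers; the grasp point (between the pads) lies env.pinch_z behind it (env.pinch_z is the distance from the TCP to the grasp point, in mm); z points along the fingers, y is the line along which they close (so a half turn about z gives the same grasp; the last joint's range is limited). The gripper opens to 85 mm and grips with 20 to 120 N. Pads are 22 mm wide; open, the fingers measure 114 mm over their backs; the gripper's body (76 mm by 85 mm) begins 54 mm behind the grasp point. The pads swing forward as they close: fully open they stand 13 mm farther back than shut.
Start: joints at [95.094, 2.303, 4.859, 0, -92.561, -19.12], TCP at [145.392, 582.095, 231.261] pointing down, gripper open.
Joint ranges: [-146.85, 146.85], [-73.84, 115.35], [-62.03, 85.46], [-188.31, 113.3], [-161.28, -10.13], [-171.36, 171.36]. Speed limits (degrees/s): [147.25, 147.25, 172.46, 180, 180, 180].

### API

Orientations are given as [roll, pitch, yaw] about the fixed x, y, z axes, in that order (R = Rz(yaw) Ry(pitch) Rx(roll)).
In Python, from rig import env gives the robot as it stands.
- The arm moves only by the shell command python3 -m handwheel 'ROWS'. ROWS is text: rows parted by semicolons, each of 7 numbers parted by spaces: the shift along the tool's x, y, z in mm, then the turn, a rotation vector about the tool's x, y, z in rad, then the opening, from 0 (shut) to 1 (fully open). A call has exactly 8 rows; each row is the pose to reach, as a shift and turn from the pose commanded when the call began, along the tool's axes at that moment; what a row does not reach only later rows make up. A row lasts 1/12 s, in which the tool goes at most 41.7 mm and 7.16 degrees, less where a joint would pass 70% of its speed; a pose out of reach is approached as far as the arm can. A call with a gripper value outside its range is refused whole. The fingers move at their own pace and stop on an object; the grip force is fixed at half the most. Time passes only in rows, so rows that repeat a pose let the fingers close, or fill a call up. It gives the time, the measured TCP pose, the force, the opening and the grip force at its end, in the units of the state.
- env.get_obs(): the state, without advancing time (a new reading comes with each control period).
- env.snapshot(name): name is "scene" or "top" or "wrist"; returns a dict with "img" (400x640x3 uint8, red, green, blue), "z_map" (400x640 float32, mm along the optical axis (not along the pixel's ray), 0 where there is no reading), "camera_matrix" (3x3 intrinsics, pixels), "dist_coeffs" ([k1, k2, p1, p2, k3] as OpenCV has them; the pictures are not rectified), "rvec" (rotation vector, rad) and "tvec" (3), from world to camera coordinates, as OpenCV has them; the wrist camera has in their place "hand_eye" (4x4, takes a point from camera to tool coordinates, whose origin is the TCP and whose axes are the flange's). Camera axes: x right, y down, z forward; pixel columns grow to the right and rows downward; lengths in mm; the calibration is good to about 2 mm. A picture is of the moment at which its call begins: read the wrist's pose just before it.
- env.sign_off(): hands the job in; it is judged then, once.
Trained networks look in the newest picture that a camera, given by its name, has taken for a name from the list of things; names that differ only in an ending like _2 or _b are one class to them, and where a whole thing is asked for, a point or a joint stands for the part that bears it (a point fixed in the world has none). Each returns a list of dicts, best first, with "score" (0 to 1); they miss things now and then, are a little off and sometimes report something else, mostly with a low value. They report only what shows in the picture. A call takes as long as a camera call.
- env.masks_of(camera, thing): "pixels" (400x640 bool, what is visible of it).
- env.pinpoint(camera, thing): "at" ([x, y, z] in mm, in world coordinates, good to about 4 mm: a listed point, or the origin of a listed thing).
The state is a dict: "t": time; "joint_pos": joint angles; "dq": joint speeds; "joint_torque": joint torques, N m; "eef_pos": TCP position; "orientation": TCP orientation; "wrist_force": force on the tool from outside, world axes, zero at the start; "moment": the same for the moment, N m; "grip_width": opening from 0.0 (shut) to 1.0 (fully open); "gripper_force": force on a finger pad.
Only numpy, scipy, OpenCV 4.12 (cv2) and the standard library are available. Lean on these libraries where they do the work, as an engineer would, in place of code of your own. Each camera call takes 0.05 s, during which the arm holds its last target. There are 200 camera calls.

### The job

Take the steel T-handled key from its wooden stand, put it into the round bore of the iron lock block beside the brass drawtube and, pressing only lightly, turn it back and forth until you feel it drop into the hidden slot and its collar sits down on the block; forcing it would damage the lock. Then, keeping it seated, turn the key clockwise until its handle lies parallel to the drawtube, and let go of it there with its collar still down on the block. Leave everything else on the shelf where it is.

Things in the scene. Friction and masses are not known exactly. Their poses are not given: they have to be found in the camera images.
- key: loose steel T-handled key, 80 mm tall, 220 g, standing in the stand at the start. Origin: centre of the tip's underside; z up along the shaft, x along the handle. From the tip up: flat bit 26 (x) by 7 (y) mm, 12 mm tall; round shaft, diameter 28, to 36 mm; collar, diameter 42, 36 to 41 mm; neck, diameter 10; handle 56 (x) by 12 (y) mm, 52 to 80 mm. A half turn leaves it the same
- key_grip (a point): the point to grip, on the key's axis in its flat handle, 68 mm above the tip; the fingers close on the handle's 12 mm thickness, along the key's y
- stand: fixed wooden block 70 by 70 mm, 45 mm tall, with a round hole 33 mm in diameter and 41 mm deep in its top; the key hangs in it by its collar. Origin: centre of the underside
- lock: fixed cast-iron drawtube fixture, base plate 170 by 190 mm: lock block 120 (x) by 76 (y) mm, top 50 mm up, and beside it a brass drawtube along x. Origin: at the underside below the bore's axis; x along the drawtube, z up. Locked: key handle along x; a solid stop lies about 0.07 rad clockwise past it. More than 30 N between key and fixture damages the lock
- lock_tube (a point): centre of the brass drawtube, 48 mm in diameter, 190 mm long, along the fixture's x, 100 mm to the +y side of the bore; top 72 mm up, flange at the -x end 75 mm up, small iron crank at the +x end
- lock_mouth (a point): centre of the mouth of the vertical round bore in the lock block's top face, 50 mm above the fixture's underside; bore 31 mm in diameter with a 3 mm chamfer, 26 mm deep down to a rotor. With the key fully home its collar rests on this face, its tip 36 mm below it
- lock_rotor (a point): centre of the rotor's face at rest, 26 mm below the mouth, on the bore's axis. Its slot, 29 by 9 mm, takes the bit; a thin black dust seal, which the bit passes freely, hides it. The slot lies 0.35 to 1.35 rad counterclockwise (from above) of the fixture's x. Elsewhere the bit stands on the face, collar 10 mm above the block. The face is sprung: 2 N at first, 6.5 N pressed in 5 mm, then solid
- lock_seat (a point): where the tip of the fully seated key is, 36 mm below the mouth. Pressed lightly and turned to within about 0.07 rad of the slot, the bit enters: the sprung face pops up round it and the push drops to almost nothing; the key can then go down to its collar. Turning it now carries the rotor, which is stiff (0.06 N m) and stays where left; the key has 0.08 rad of play in the slot
- eyepiece: bystander: cream enamel eyepiece, 44 mm diameter, 56 mm tall, standing
- template: bystander: greenish glass spot template disc, 80 mm diameter, 6 mm thick, lying flat
- thumbscrew_a: bystander: knurled aluminium thumbscrew, 24 mm diameter, 26 mm tall, standing on its head
- thumbscrew_b: bystander: another thumbscrew like it
- dust_cap: bystander: black round dust cap, 54 mm diameter, 14 mm tall
- screwdriver: bystander: screwdriver lying on the shelf
- lens_box: bystander: small cardboard lens box 70 by 50 by 30 mm

How it is judged:
By the outcome, as a careful person would: the job done as asked, in the order asked, and still so for the second after the job is handed in, with the robot touching nothing.
It also fails if it takes over 72 s, if anything falls off the work surface, if the arm or the gripper's body presses on something with over 40 N, if the wrist force passes 120 N, or if a joint passes its speed limit or range.

## Working session

There is one attempt and no reset: what is moved stays moved. The work goes in short steps, Python scripts to look and compute and a shell command to move; the robot and the scene stay as the last step left them, time stands still between calls to the robot, and variables do not carry over. Pictures are saved under pics/ and viewed, at most 10 in all, crops included, and the job is handed in when it is done.

```bash
ls; mkdir -p pics
cat > h.py <<'E'
import numpy as np, cv2
from scipy.spatial.transform import Rotation as R
from rig import env
def cloud(cam, mask=None, snap=None):
    s=snap or env.snapshot(cam); z=s["z_map"]; m=z>0
    if mask is not None: m&=mask
    v,u=np.nonzero(m); p=cv2.undistortPoints(np.c_[u,v].astype(float)[:,None],s["camera_matrix"],s["dist_coeffs"])[:,0]
    d=z[v,u]; c=np.c_[p*d[:,None],d]
    if "rvec" in s:
        Rm=cv2.Rodrigues(s["rvec"])[0]; w=(c-np.ravel(s["tvec"]))@Rm
    else:
        T=s["hand_eye"]; t=c@T[:3,:3].T+T[:3,3]; o=env.get_obs()
        w=t@R.from_euler('xyz',o["orientation"],degrees=True).as_matrix().T+o["eef_pos"]
    return w,u,v
def save(s,n): cv2.imwrite("pics/"+n,s["img"][:,:,::-1])
E
python3 - <<'E'
from h import *
print(env.get_obs(), env.pinch_z)
for c in ["top","scene","wrist"]:
    s=env.snapshot(c); save(s,c+".png")
    for n in ["key","key_grip","stand","lock","lock_mouth","lock_tube","eyepiece","thumbscrew_a","template","dust_cap","screwdriver","lens_box"]:
        print(c,n,[(np.round(d["at"]),round(d["score"],2)) for d in env.pinpoint(c,n)][:3])
E
```

```text
pics
{'t': 0.0, 'joint_pos': array([ 9.50948999e+01,  2.34112696e+00,  4.80155575e+00, -2.58036748e-02,
       -9.25629987e+01, -1.91204773e+01]), 'dq': array([-0.0434944 ,  0.01009548,  0.07595158,  0.02222035, -0.09333474,
       -0.00221898]), 'joint_torque': array([-6.60544338e-04, -3.68210721e+01,  3.47409332e+01,  6.93235025e+00,
       -5.44368508e-03,  3.09397905e-06]), 'eef_pos': array([145.25001702, 581.80790714, 230.2496564 ]), 'orientation': array([ 1.79894645e+02, -9.23958018e-03, -1.40244380e+01]), 'wrist_force': array([-0.31232379, -0.36687148, -0.29192217]), 'moment': array([0.03122579, 0.01047647, 0.00573007]), 'gripper_force': 0.0, 'grip_width': 1.0001049522022465} 18.700000000000003
top key [(array([ 514., -257.,    8.]), 0.71)]
top key_grip [(array([ 520., -250.,   76.]), 0.77)]
top stand [(array([ 518., -254.,    5.]), 0.95)]
top lock [(array([553.,  77.,   3.]), 0.7)]
top lock_mouth [(array([557.,  76.,  46.]), 0.6)]
top lock_tube [(array([551., 173.,  52.]), 0.65)]
top eyepiece [(array([717., -84.,   2.]), 0.82)]
top thumbscrew_a [(array([ 486., -380.,    0.]),
[... 819 characters left out ...]
550., 176.,  45.]), 0.61)]
scene eyepiece [(array([719., -83.,  -1.]), 0.95), (array([556.,  73.,  15.]), 0.59)]
scene thumbscrew_a [(array([570., -82.,  -3.]), 0.54), (array([485., -75.,   4.]), 0.53), (array([555.,  74.,  14.]), 0.3)]
scene template [(array([ 711., -205.,   -2.]), 0.82)]
scene dust_cap [(array([377., -99.,  -2.]), 0.66)]
scene screwdriver [(array([ 492., -381.,    1.]), 0.6)]
scene lens_box [(array([ 682., -398.,    5.]), 0.84), (array([557.,  77.,  21.]), 0.21)]
wrist key []
wrist key_grip []
wrist stand []
wrist lock []
wrist lock_mouth []
wrist lock_tube []
wrist eyepiece []
wrist thumbscrew_a []
wrist template []
wrist dust_cap []
wrist screwdriver []
wrist lens_box []
```

View top.

View pics/top.png

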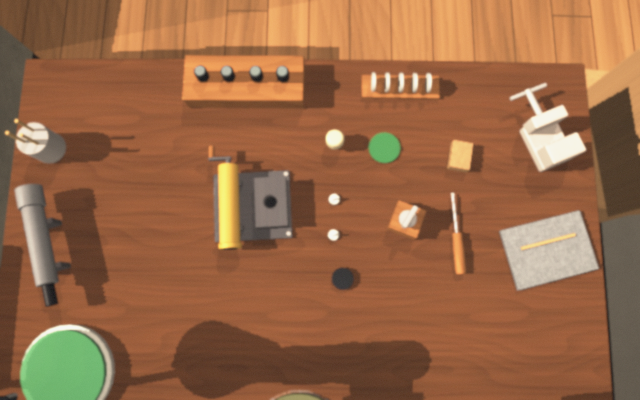

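Run:
```python
from h import *
s=env.snapshot("top")
w,u,v=cloud("top",snap=s)
# handle top z~ 4+80=84
k=w[(np.hypot(w[:,0]-517,w[:,1]+254)<45)&(w[:,2]>72)]
print("handle",len(k),k.mean(0)); r=cv2.minAreaRect(k[:,:2].astype(np.float32)); print(r)
c=k[:,:2]-k[:,:2].mean(0); e=np.linalg.svd(c,full_matrices=False)[2][0]; print(np.degrees(np.arctan2(e[1],e[0])))
# tube: points z>55 near
t=w[(abs(w[:,1]-173)<40)&(abs(w[:,0]-551)<130)&(w[:,2]>62)]
c=t[:,:2]-t[:,:2].mean(0); e=np.linalg.svd(c,full_matrices=False)[2][0]
print("tube",len(t),t.mean(0),cv2.minAreaRect(t[:,:2].astype(np.float32)),np.degrees(np.arctan2(e[1],e[0])))
b=w[(abs(w[:,1]-76)<60)&(abs(w[:,0]-555)<90)&(abs(w[:,2]-50)<4)]
print("block",len(b),b.mean(0),cv2.minAreaRect(b[:,:2].astype(np.float32)))
st=w[(np.hypot(w[:,0]-517,w[:,1]+254)<60)&(abs(w[:,2]-45)<4)]
print("stand",cv2.minAreaRect(st[:,:2].astype(np.float32)),st[:,2].mean())
print(k[:,2].max(),w[(abs(w[:,2])<10)][:,2].mean(), env.get_obs()["t"])
```

```text
handle 134 [ 514.91644664 -251.4325251    87.28176712]
((515.943603515625, -252.5139923095703), (12.226448059082031, 55.26737976074219), 57.65510559082031)
147.60268854913429
tube 1344 [539.94518465 171.78247141  68.71350163] ((542.296630859375, 174.51620483398438), (204.54737854003906, 46.37405014038086), 4.749031066894531) -176.12213475745946
block 1286 [554.20944503  72.92601093  49.61113745] ((555.3486328125, 73.61947631835938), (120.80184173583984, 76.67455291748047), 3.752196788787842)
stand ((515.9815673828125, -252.46194458007812), (70.59835815429688, 71.45110321044922), 69.15726470947266) 44.679276662541426
94.30086316235837 -0.3645343928067958 2.0
```

Top view: the lock has its bore at pixel (270,200) and the tube at (228,205), with the crank at the far end (+x). The key is in its stand at (407,218). The thumbscrews at (334,199) and (334,235) are clear of both. Moving over to the key.

```bash
python3 -m handwheel '286 178 0 0 0 0.321 1;286 178 0 0 0 0.321 1;286 178 0 0 0 0.321 1;286 178 0 0 0 0.321 1;286 178 0 0 0 0.321 1;286 178 0 0 0 0.321 1;286 178 0 0 0 0.321 1;286 178 0 0 0 0.321 1'
python3 -m handwheel '287 173 0 0 0 0 1;287 173 0 0 0 0 1;287 173 0 0 0 0 1;287 173 0 0 0 0 1;287 173 0 0 0 0 1;287 173 0 0 0 0 1;287 173 0 0 0 0 1;287 173 0 0 0 0 1'
python3 -m handwheel '145 254 20 0 0 0 1;145 254 20 0 0 0 1;145 254 20 0 0 0 1;145 254 20 0 0 0 1;145 254 20 0 0 0 1;145 254 20 0 0 0 1;145 254 20 0 0 0 1;145 254 20 0 0 0 1'
python3 - <<'E'
from h import *
o=env.get_obs(); print(o["t"],o["joint_pos"],o["eef_pos"],o["orientation"])
s=env.snapshot("wrist"); save(s,"w1.png"); w,u,v=cloud("wrist",snap=s)
k=w[(np.hypot(w[:,0]-516,w[:,1]+252)<45)&(w[:,2]>80)&(w[:,2]<96)]
print(len(k))
if len(k)>5: print(k.mean(0),cv2.minAreaRect(k[:,:2].astype(np.float32)))
st=w[(np.hypot(w[:,0]-516,w[:,1]+252)<60)&(abs(w[:,2]-45)<4)]
if len(st)>5: print("stand",cv2.minAreaRect(st[:,:2].astype(np.float32)),st[:,2].mean())
E
```

```text
t: 2.67
eef_pos: [378.2, 341.0, 231.7]
orientation: [-179.9, 0.0, -32.4]
wrist_force: [1.1, 0.5, -0.1]
grip_width: 0.998
gripper_force: 0.0
t: 3.33
eef_pos: [526.5, 42.3, 231.8]
orientation: [-180.0, -0.0, -32.4]
wrist_force: [1.1, 0.6, 0.4]
grip_width: 0.997
gripper_force: 0.0
t: 4.0
eef_pos: [510.5, -253.4, 210.2]
orientation: [179.9, 0.1, -32.8]
wrist_force: [-0.2, 1.5, -0.4]
grip_width: 1.004
gripper_force: 0.0
4.0 [-6.18615418e+00 -2.25530579e+00 -1.91824213e+00  6.54076768e-02
 -9.04662132e+01  6.34298837e+01] [ 510.53857321 -253.38640169  210.15945557] [ 1.79883734e+02  8.62535918e-02 -3.27568164e+01]
786
[ 520.85204105 -253.95868066   88.11562088] ((519.7282104492188, -252.99005126953125), (11.786362648010254, 55.201759338378906), 57.36139678955078)
stand ((519.0123291015625, -252.74246215820312), (70.07833862304688, 70.46613311767578), 69.25862121582031) 44.8912686811013
```

```bash
python3 -m handwheel '6 -4 40 0 0 0 1;6 -4 75 0 0 0 1;6 -4 105 0 0 0 0.8;6 -4 130 0 0 0 0.6;6 -4 145 0 0 0 0.6;6 -4 152 0 0 0 0.6;6 -4 152 0 0 0 0.6;6 -4 152 0 0 0 0.6'
python3 - <<'E'
from h import *
o=env.get_obs(); print(o["eef_pos"],o["orientation"])
s=env.snapshot("wrist"); save(s,"w2.png")
E
python3 -m handwheel '0 0 0 0 0 0 0;0 0 0 0 0 0 0;0 0 0 0 0 0 0;0 0 0 0 0 0 0;0 0 0 0 0 0 0;0 0 0 0 0 0 0;0 0 0 0 0 0 0;0 0 0 0 0 0 0'
```

```text
t: 4.72
eef_pos: [520.1, -247.4, 60.4]
orientation: [180.0, -0.1, -32.4]
wrist_force: [0.4, 0.3, 0.2]
grip_width: 0.599
gripper_force: 0.0
[ 520.07932648 -247.4495154    60.43853023] [ 1.79994060e+02 -7.44219153e-02 -3.23695024e+01]
t: 5.43
eef_pos: [518.4, -250.3, 61.1]
orientation: [179.7, -0.1, -32.5]
wrist_force: [-4.7, -8.0, 4.2]
grip_width: 0.13
gripper_force: 60.5
```

View pics/w2.png

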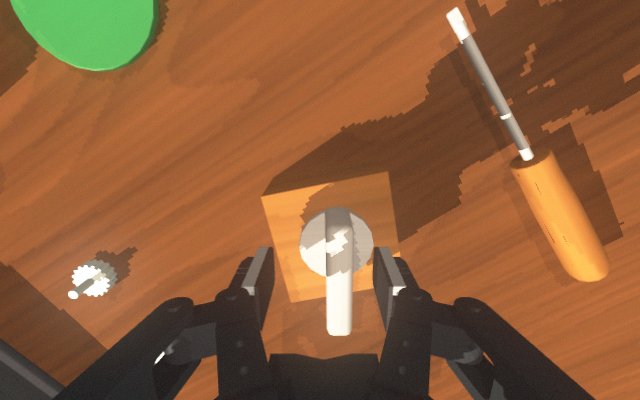

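Wrist view: the handle, at about (338,270), stands between the pads with the collar on the stand. It's gripped now at 60 N. Next I'll lift it and stop short of the bore for a look.

```bash
python3 -m handwheel '0 0 -8 0 0 0 0;0 0 -20 0 0 0 0;0 0 -34 0 0 0 0;0 0 -50 0 0 0 0;0 0 -70 0 0 0 0;0 0 -90 0 0 0 0;0 0 -100 0 0 0 0;0 0 -100 0 0 0 0'
python3 -m handwheel '-25 -30 0 0 0 -0.12 0;-50 -60 0 0 0 -0.24 0;-75 -90 0 0 0 -0.36 0;-100 -120 0 0 0 -0.48 0;-125 -150 0 0 0 -0.6 0;-150 -180 0 0 0 -0.72 0;-172 -207 0 0 0 -0.84 0;-190 -229 0 0 0 -0.93 0'
python3 -m handwheel '0 0 0 0 0 0 0;0 0 0 0 0 0 0;0 0 0 0 0 0 0;0 0 0 0 0 0 0;0 0 0 0 0 0 0;0 0 0 0 0 0 0;0 0 0 0 0 0 0;0 0 0 0 0 0 0'
python3 - <<'E'
from h import *
o=env.get_obs(); print(o["eef_pos"],o["orientation"],o["wrist_force"],o["moment"],o["grip_width"])
s=env.snapshot("wrist"); save(s,"w3.png"); np.savez("w3.npz",z=s["z_map"]); print(s["hand_eye"],s["camera_matrix"],s["dist_coeffs"])
for n in ["lock_mouth","key","key_grip","lock_tube"]: print(n,[(np.round(d["at"],1),round(d["score"],2)) for d in env.pinpoint("wrist",n)])
w,u,v=cloud("wrist",snap=s)
b=w[(abs(w[:,1]-76)<70)&(abs(w[:,0]-555)<90)&(abs(w[:,2]-50)<3)]
print("block",len(b),b.mean(0),cv2.minAreaRect(b[:,:2].astype(np.float32)))
t=w[(abs(w[:,1]-173)<60)&(w[:,2]>40)&(w[:,2]<85)]
print("tube",len(t),cv2.minAreaRect(t[:,:2].astype(np.float32)),t[:,2].max())
E
```

```text
t: 6.1
eef_pos: [520.6, -248.0, 162.3]
orientation: [-179.9, -0.3, -32.4]
wrist_force: [0.3, -0.2, -0.8]
grip_width: 0.128
gripper_force: 59.8
t: 6.77
eef_pos: [480.6, 49.8, 157.8]
orientation: [-179.9, 0.1, 21.3]
wrist_force: [0.7, -0.3, -1.8]
grip_width: 0.128
gripper_force: 59.7
t: 7.43
eef_pos: [481.9, 47.0, 159.3]
orientation: [180.0, 0.0, 20.8]
wrist_force: [0.2, 0.5, -2.5]
grip_width: 0.125
gripper_force: 59.7
[481.88623658  47.04645629 159.27881673] [1.79995946e+02 4.22264933e-03 2.08108491e+01] [ 0.17465317  0.48865191 -2.46552759] [ 0.05563729 -0.01413835  0.02647358] 0.1253610259646456
[[-1.16765493e-03 -9.50189248e-01 -3.11671349e-01  8.01473611e+01]
 [ 9.99999283e-01 -1.19217364e-03 -1.11859868e-04  2.17360895e-01]
 [-2.65278324e-04 -3.11671256e-01  9.50189959e-01 -1.42117743e+02]
 [ 0.00000000e+00  0.00000000e+00  0.00000000e+00  1.00000000e+00]] [[303.06788529   0.         323.17303282]
 [  0.         303.06788529 199.1793217 ]
 [  0.           0.           1.        ]] [0.01236531 0.         0.         0.         0.        ]
lock_mouth [(array([555.2,  72.7,  50.2]), 0.73)]
key [(array([483.7,  47.6, 106.5]), 0.59)]
key_grip [(array([481.9,  50.8, 177.7]), 0.7)]
lock_tube [(array([551.2, 169.6,  45.2]), 0.82)]
block 14321 [562.18775503  74.77464168  49.55403995] ((542.94677734375, 92.44510650634766), (147.47508239746094, 115.79905700683594), 3.7151176929473877)
tube 13440 ((529.353271484375, 153.95672607421875), (170.66859436035156, 82.33187866210938), 0.18052159249782562) 75.83483627513023
```

View pics/w3.png

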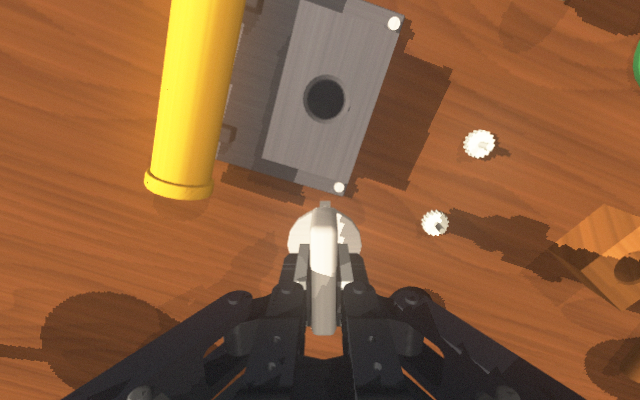

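Wrist view: bore at (324,99) with its chamfer ring, tube on the left, and the key straight in the pads with its collar around (324,240). Now I'll measure the bore centre, the fixture's angle and where the key sits in the hand.

```bash
cat > m.py <<'E'
from h import *
s=env.snapshot("wrist"); o=env.get_obs(); save(s,"m.png")
K,D,T=s["camera_matrix"],s["dist_coeffs"],s["hand_eye"]; Rt=R.from_euler('xyz',o["orientation"],degrees=True).as_matrix()
def ray(px,ztool):
    p=cv2.undistortPoints(np.array(px,float).reshape(-1,1,2),K,D)[:,0]; r=np.c_[p,np.ones(len(p))]@T[:3,:3].T
    k=(ztool-T[2,3])/r[:,2]; return T[:3,3]+r*k[:,None]
g=cv2.cvtColor(s["img"],cv2.COLOR_RGB2GRAY); hgt=o["eef_pos"][2]-50
for th in (30,40,55,70):
    m=np.zeros_like(g); m[60:140,280:370]=(g[60:140,280:370]<th)
    c=max(cv2.findContours(m,cv2.RETR_EXTERNAL,cv2.CHAIN_APPROX_NONE)[0],key=cv2.contourArea)
    q=ray(c[:,0],hgt); (cx,cy),r=cv2.minEnclosingCircle(q[:,:2].astype(np.float32)); e=cv2.fitEllipse(q[:,:2].astype(np.float32))
    print(th,"bore tool",np.round(e[0],2),"axes",np.round(e[1],1),"world",np.round(Rt@[*e[0],hgt]+o["eef_pos"],1))
print("tool pose",o["eef_pos"],o["orientation"])
w,u,v=cloud("wrist",snap=s); t=(w-o["eef_pos"])@Rt
h=t[(abs(t[:,1])<9)&(abs(t[:,0])<40)&(abs(t[:,2]+30.7)<3)]
print("handle top",len(h),h.min(0),h.max(0),np.median(h,0))
col=t[(abs(t[:,1])<26)&(abs(t[:,0])<28)&(abs(t[:,2]-8.3)<2.5)]
print("collar",len(col)); 
if len(col)>10: print(col.min(0),col.max(0),np.median(col,0), cv2.minEnclosingCircle(col[:,:2].astype(np.float32)))
# block right edge (far from tube) and tube direction
b=w[(abs(w[:,2]-50)<2.5)&(w[:,0]>495)&(w[:,0]<620)&(w[:,1]>20)&(w[:,1]<112)]
r=cv2.minAreaRect(b[:,:2].astype(np.float32)); print("block",r)
E
python3 m.py
```

```text
Traceback (most recent call last):
  File "m.py", line 10, in <module>
    c=max(cv2.findContours(m,cv2.RETR_EXTERNAL,cv2.CHAIN_APPROX_NONE)[0],key=cv2.contourArea)
ValueError: max() iterable argument is empty
```

```bash
sed -i 's/(g\[60:140,280:370\]<th)/255*(g[60:140,280:370]<th)/; s/in (30,40,55,70)/in (45,55,65,75)/' m.py; python3 -c "
import cv2;g=cv2.imread('pics/m.png',0);print(g[60:140:6,324],g[99,290:360:5])"; python3 m.py
```

```text
[131 133 135  95  54  54  52  48  54  51 105 127 132 134] [135 138 137  80  49  53  50  54  49  52  54 109 133 132]Traceback (most recent call last):
  File "m.py", line 11, in <module>
    q=ray(c[:,0],hgt); (cx,cy),r=cv2.minEnclosingCircle(q[:,:2].astype(np.float32)); e=cv2.fitEllipse(q[:,:2].astype(np.float32))
                                                                                       ~~~~~~~~~~~~~~^^^^^^^^^^^^^^^^^^^^^^^^^^^^
cv2.error: OpenCV(4.12.0) /io/opencv/modules/imgproc/src/shapedescr.cpp:361: error: (-201:Incorrect size of input array) There should be at least 5 points to fit the ellipse in function 'fitEllipseNoDirect'
```

```bash
sed -i 's/in (45,55,65,75)/in (70,100,120)/' m.py; python3 m.py
```

```text
70 bore tool [80.33  2.18] axes [27.8 28.7] world [557.7  74.1  50. ]
100 bore tool [80.78  0.78] axes [31.7 32.1] world [557.6  75.6  50. ]
120 bore tool [80.67  1.08] axes [32.4 35.6] world [557.6  75.3  50. ]
tool pose [481.83881298  47.52898051 159.33244938] [ 1.79997841e+02 -3.13675409e-03  2.08670396e+01]
handle top 1246 [-23.74072971  -8.96117227 -33.61478091] [ 29.96447624   8.96981237 -27.70035961] [  7.32265999   0.51449447 -28.11082518]
collar 311
[ -2.32494835 -19.51862215   9.4576943 ] [21.56208722 21.26935896 10.79829191] [ 9.17214156 12.74954788 10.49613254] ((2.871157646179199, 0.870811402797699), 20.415103912353516)
block ((557.6029052734375, 73.05241394042969), (120.777099609375, 76.07821655273438), 3.8217222690582275)
```

```bash
python3 -m handwheel '20 0 0 0 0 0 0;45 0 0 0 0 0 0;65 0 10 0 0 0 0;75 0 22 0 0 0 0;79 0 34 0 0 0 0;79 0 44 0 0 0 0;79 0 44 0 0 0 0;79 0 44 0 0 0 0'
python3 - <<'E'
from h import *
o=env.get_obs(); print(o["eef_pos"],o["orientation"],o["wrist_force"])
for c in ("top","scene"):
    s=env.snapshot(c); save(s,c+"2.png")
    print(c,[(np.round(d["at"],1),round(d["score"],2)) for n in ("key","lock_mouth") for d in env.pinpoint(c,n)[:1]])
i=env.snapshot("scene")["img"]; print(env.pinpoint("scene","key_grip")[:1])
m=env.masks_of("scene","key"); 
if m: 
    v,u=np.nonzero(m[0]["pixels"]); a,b=int(v.mean()),int(u.mean()); print(a,b)
    cr=i[max(0,a-60):a+60,max(0,b-80):b+80]; cv2.imwrite("pics/s2.png",cv2.resize(cr[:,:,::-1],None,fx=5,fy=5))
E
```

```text
t: 8.5
eef_pos: [554.9, 75.2, 114.9]
orientation: [180.0, 0.1, 20.9]
wrist_force: [0.4, 0.8, -1.1]
grip_width: 0.132
gripper_force: 59.8
[554.87097595  75.18353508 114.87016387] [1.79975539e+02 7.81563881e-02 2.08703179e+01] [ 0.35713191  0.81694867 -1.13019915]
top [(array([557. ,  73.9,  60.4]), 0.49), (array([556.3,  73.6,  48.1]), 0.89)]
scene [(array([559.2,  75.1,  53.3]), 0.63)]
[{'at': [552.8, 77.9, 132.5], 'score': 0.56}]
169 375
```

View pics/s2.png

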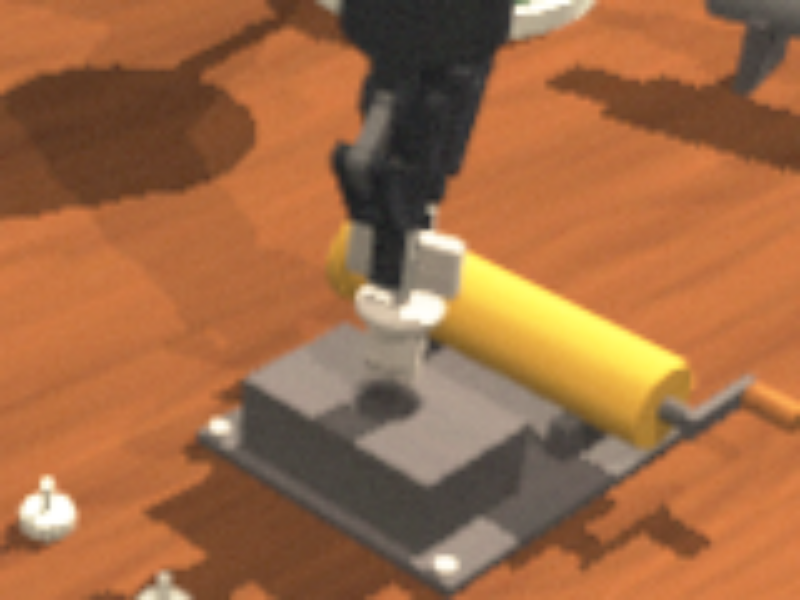

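The scene picture shows the key tip at (390,375) just above the bore at (390,400). Lowering gently and checking lateral forces.

```bash
python3 -m handwheel '0 0.7 3 0 0 0 0;0 0.7 6 0 0 0 0;0 0.7 9 0 0 0 0;0 0.7 12 0 0 0 0;0 0.7 15 0 0 0 0;0 0.7 18 0 0 0 0;0 0.7 20 0 0 0 0;0 0.7 20 0 0 0 0'
python3 -m handwheel '0 0 2 0 0 0 0;0 0 4 0 0 0 0;0 0 6 0 0 0 0;0 0 7 0 0 0 0;0 0 8 0 0 0 0;0 0 9 0 0 0 0;0 0 9 0 0 0 0;0 0 9 0 0 0 0'
python3 -c "
from h import *
o=env.get_obs();print(o['wrist_force'],o['moment'])"
```

```text
t: 9.62
eef_pos: [555.6, 74.9, 94.6]
orientation: [180.0, 0.1, 20.9]
wrist_force: [0.6, 0.3, -1.6]
grip_width: 0.127
gripper_force: 59.8
t: 10.28
eef_pos: [555.8, 74.9, 86.2]
orientation: [180.0, 0.0, 20.9]
wrist_force: [0.3, -0.9, -2.5]
grip_width: 0.131
gripper_force: 59.7
[ 0.29229889 -0.91135173 -2.54245892] [-0.28673207  0.0721679   0.03614371]
```

```bash
python3 -m handwheel '0 0 1 0 0 0 0;0 0 2 0 0 0 0;0 0 3 0 0 0 0;0 0 4 0 0 0 0;0 0 5 0 0 0 0;0 0 6 0 0 0 0;0 0 7 0 0 0 0;0 0 7 0 0 0 0'
python3 -c "
from h import *
o=env.get_obs();print(o['wrist_force'],o['moment'])"
python3 -m handwheel '0 0 0.5 0 0 0 0;0 0 1 0 0 0 0;0 0 1.5 0 0 0 0;0 0 2 0 0 0 0;0 0 2.5 0 0 0 0;0 0 3 0 0 0 0;0 0 3 0 0 0 0;0 0 3 0 0 0 0'
python3 -c "
from h import *
o=env.get_obs();print(o['wrist_force'],o['moment'])"
```

```text
t: 10.95
eef_pos: [555.8, 74.9, 79.0]
orientation: [180.0, 0.0, 20.9]
wrist_force: [-0.7, -1.5, -2.4]
grip_width: 0.127
gripper_force: 59.7
[-0.73961358 -1.47731912 -2.35016474] [-0.53925933  0.1194696   0.03982873]
t: 11.62
eef_pos: [555.8, 74.9, 76.2]
orientation: [180.0, 0.0, 20.9]
wrist_force: [-0.7, -1.4, -0.9]
grip_width: 0.128
gripper_force: 59.9
[-0.67156188 -1.38313223 -0.93346676] [-0.92679143  0.30195364 -0.00717095]
```

```bash
f(){ python3 -c "
from h import *
print(np.mean([np.r_[env.get_obs()['wrist_force'],env.get_obs()['moment']] for _ in range(5)],0).round(2))"; }; 
python3 -m handwheel '0 0 -1.5 0 0 0 0;0 0 -3 0 0 0 0;0 0 -3 0 0 0 0;0 0 -3 0 0 0 0;0 0 -3 0 0 0 0;0 0 -3 0 0 0 0;0 0 -3 0 0 0 0;0 0 -3 0 0 0 0'; f
python3 -m handwheel '0 0.5 0 0 0 0 0;0 1 0 0 0 0 0;0 1 0 0 0 0 0;0 1 0 0 0 0 0;0 1 0 0 0 0 0;0 1 0 0 0 0 0;0 1 0 0 0 0 0;0 1 0 0 0 0 0'; f
```

```text
t: 12.28
eef_pos: [555.8, 75.0, 79.3]
orientation: [180.0, 0.0, 20.9]
wrist_force: [-3.0, -2.3, -1.6]
grip_width: 0.128
gripper_force: 59.9
[-2.99 -2.33 -1.64 -0.63  0.86  0.02]
t: 12.95
eef_pos: [556.4, 74.1, 79.4]
orientation: [180.0, -0.0, 20.9]
wrist_force: [0.7, -0.1, -1.2]
grip_width: 0.127
gripper_force: 59.9
[ 0.66 -0.15 -1.16 -0.03  0.22 -0.  ]
```

Shifting by 1 mm took the side load off. The moment acts about the flange, roughly 0.27 m above the contact, so it gives the lateral force. Now down onto the sprung face.

```bash
cat > f.py <<'E'
from h import *
o=env.get_obs(); print("F",o['wrist_force'].round(2),"M",o['moment'].round(3),"p",o["eef_pos"].round(1),"yaw",o["orientation"][2].round(2),"j6",o["joint_pos"][5].round(1))
E
python3 -m handwheel '-0.3 0 1 0 0 0 0;-0.3 0 2 0 0 0 0;-0.3 0 2.5 0 0 0 0;-0.3 0 3 0 0 0 0;-0.3 0 3.5 0 0 0 0;-0.3 0 4 0 0 0 0;-0.3 0 4 0 0 0 0;-0.3 0 4 0 0 0 0'; python3 f.py
python3 -m handwheel '0 0 0.2 0 0 0 0;0 0 0.4 0 0 0 0;0 0 0.6 0 0 0 0;0 0 0.8 0 0 0 0;0 0 1 0 0 0 0;0 0 1 0 0 0 0;0 0 1 0 0 0 0;0 0 1 0 0 0 0'; python3 f.py
```

```text
t: 13.62
eef_pos: [556.1, 74.0, 75.6]
orientation: [180.0, -0.0, 20.9]
wrist_force: [-0.8, -0.6, 0.3]
grip_width: 0.131
gripper_force: 60.1
F [-0.75 -0.59  0.33] M [0.018 0.218 0.002] p [556.1  74.   75.6] yaw 20.87 j6 82.8
t: 14.28
eef_pos: [556.1, 73.9, 74.4]
orientation: [180.0, -0.0, 20.9]
wrist_force: [-0.0, 0.7, 1.1]
grip_width: 0.128
gripper_force: 60.2
F [-0.03  0.71  1.12] M [ 0.052  0.094 -0.052] p [556.1  73.9  74.4] yaw 20.87 j6 82.8
```

```bash
cat >> f.py <<'E'
import sys
M=o["moment"]; sys.exit(int(o["wrist_force"][2]<-0.3 or o["wrist_force"][2]>6 or abs(M[0])>1.5 or abs(M[1])>1.5 or abs(M[2])>0.3))
E
python3 -m handwheel '0 0 0 0 0 -0.03 0;0 0 0 0 0 -0.06 0;0 0 0 0 0 -0.09 0;0 0 0 0 0 -0.12 0;0 0 0 0 0 -0.15 0;0 0 0 0 0 -0.18 0;0 0 0 0 0 -0.18 0;0 0 0 0 0 -0.18 0' && python3 f.py &&
python3 -m handwheel '0 0 0 0 0 -0.03 0;0 0 0 0 0 -0.06 0;0 0 0 0 0 -0.09 0;0 0 0 0 0 -0.12 0;0 0 0 0 0 -0.15 0;0 0 0 0 0 -0.18 0;0 0 0 0 0 -0.18 0;0 0 0 0 0 -0.18 0' && python3 f.py &&
python3 -m handwheel '0 0 0 0 0 -0.03 0;0 0 0 0 0 -0.06 0;0 0 0 0 0 -0.09 0;0 0 0 0 0 -0.12 0;0 0 0 0 0 -0.15 0;0 0 0 0 0 -0.18 0;0 0 0 0 0 -0.18 0;0 0 0 0 0 -0.18 0' && python3 f.py
```

```text
t: 14.95
eef_pos: [556.1, 73.9, 74.5]
orientation: [180.0, -0.0, 31.1]
wrist_force: [0.3, -0.6, 0.5]
grip_width: 0.128
gripper_force: 60.1
F [ 0.25 -0.55  0.53] M [-0.196 -0.063  0.018] p [556.1  73.9  74.5] yaw 31.13 j6 93.0
t: 15.62
eef_pos: [555.7, 73.9, 73.7]
orientation: [-180.0, 0.0, 41.4]
wrist_force: [-0.5, -0.2, -1.6]
grip_width: 0.129
gripper_force: 59.8
F [-0.46 -0.19 -1.64] M [-0.072 -0.052  0.021] p [555.7  73.9  73.7] yaw 41.4 j6 103.3
```

The push dropped at a yaw of about 41°, so the bit has entered the slot. Lowering to the collar in steps.

```bash
python3 -m handwheel '0 0 0.5 0 0 0 0;0 0 1 0 0 0 0;0 0 1.5 0 0 0 0;0 0 2 0 0 0 0;0 0 2.5 0 0 0 0;0 0 3 0 0 0 0;0 0 3 0 0 0 0;0 0 3 0 0 0 0'; python3 f.py
python3 -m handwheel '0 0 0.5 0 0 0 0;0 0 1 0 0 0 0;0 0 1.5 0 0 0 0;0 0 2 0 0 0 0;0 0 2.5 0 0 0 0;0 0 3 0 0 0 0;0 0 3 0 0 0 0;0 0 3 0 0 0 0'; python3 f.py
```

```text
t: 16.28
eef_pos: [555.9, 73.9, 71.2]
orientation: [180.0, 0.0, 41.5]
wrist_force: [-0.9, -0.3, -2.9]
grip_width: 0.126
gripper_force: 59.9
F [-0.93 -0.29 -2.86] M [-0.206  0.029 -0.017] p [555.9  73.9  71.2] yaw 41.49 j6 103.4
t: 16.95
eef_pos: [555.9, 73.9, 68.2]
orientation: [180.0, 0.0, 41.5]
wrist_force: [0.2, -0.7, -2.5]
grip_width: 0.129
gripper_force: 60.0
F [ 0.23 -0.74 -2.51] M [-0.432  0.071 -0.019] p [555.9  73.9  68.2] yaw 41.49 j6 103.4
```

```bash
python3 -m handwheel '-0.3 0.3 0.4 0 0 0 0;-0.3 0.3 0.8 0 0 0 0;-0.3 0.3 1.2 0 0 0 0;-0.3 0.3 1.5 0 0 0 0;-0.3 0.3 1.8 0 0 0 0;-0.3 0.3 2 0 0 0 0;-0.3 0.3 2 0 0 0 0;-0.3 0.3 2 0 0 0 0'; python3 f.py
python3 -m handwheel '0 0 0.2 0 0 0 0;0 0 0.4 0 0 0 0;0 0 0.6 0 0 0 0;0 0 0.8 0 0 0 0;0 0 1 0 0 0 0;0 0 1 0 0 0 0;0 0 1 0 0 0 0;0 0 1 0 0 0 0'; python3 f.py
```

```text
t: 17.62
eef_pos: [555.9, 73.5, 66.3]
orientation: [180.0, 0.0, 41.5]
wrist_force: [-0.5, -0.3, -1.9]
grip_width: 0.128
gripper_force: 59.9
F [-0.47 -0.26 -1.86] M [-0.034 -0.014  0.005] p [555.9  73.5  66.3] yaw 41.49 j6 103.4
t: 18.28
eef_pos: [556.1, 73.5, 65.9]
orientation: [180.0, -0.0, 41.5]
wrist_force: [-3.4, 0.4, 4.3]
grip_width: 0.132
gripper_force: 60.7
F [-3.42  0.44  4.33] M [0.124 1.014 0.058] p [556.1  73.5  65.9] yaw 41.5 j6 103.4
```

Seated, with about 6 N on the collar. Easing off slightly, then turning clockwise to the fixture's x (3.8°).

```bash
python3 -m handwheel '0 0 -0.3 0 0 0.04 0;0 0 -0.3 0 0 0.08 0;0 0 -0.3 0 0 0.12 0;0 0 -0.3 0 0 0.16 0;0 0 -0.3 0 0 0.2 0;0 0 -0.3 0 0 0.24 0;0 0 -0.3 0 0 0.28 0;0 0 -0.3 0 0 0.28 0'; python3 f.py && python3 -m handwheel '0 0 0 0 0 0.04 0;0 0 0 0 0 0.08 0;0 0 0 0 0 0.12 0;0 0 0 0 0 0.16 0;0 0 0 0 0 0.2 0;0 0 0 0 0 0.24 0;0 0 0 0 0 0.28 0;0 0 0 0 0 0.28 0'; python3 f.py
```

```text
t: 18.95
eef_pos: [556.1, 73.8, 65.9]
orientation: [-180.0, -0.0, 25.4]
wrist_force: [-1.6, 0.9, 3.0]
grip_width: 0.128
gripper_force: 60.4
F [-1.65  0.85  3.  ] M [0.421 0.707 0.002] p [556.1  73.8  65.9] yaw 25.38 j6 87.3
t: 19.62
eef_pos: [556.2, 74.1, 65.8]
orientation: [-180.0, -0.1, 9.4]
wrist_force: [-2.9, 2.8, 2.7]
grip_width: 0.131
gripper_force: 60.4
F [-2.94  2.8   2.71] M [1.018 0.599 0.02 ] p [556.2  74.1  65.8] yaw 9.41 j6 71.3
```

```bash
python3 -m handwheel '-0.2 -0.3 0 0 0 0.02 0;-0.3 -0.6 0 0 0 0.04 0;-0.4 -0.9 0 0 0 0.06 0;-0.4 -0.9 0 0 0 0.08 0;-0.4 -0.9 0 0 0 0.1 0;-0.4 -0.9 0 0 0 0.108 0;-0.4 -0.9 0 0 0 0.108 0;-0.4 -0.9 0 0 0 0.108 0'; python3 f.py
python3 - <<'E'
from h import *
o=env.get_obs(); s=env.snapshot("wrist"); save(s,"w4.png"); w,u,v=cloud("wrist",snap=s)
for z0,z1 in ((88,98),):
    k=w[(np.hypot(w[:,0]-557,w[:,1]-74)<40)&(w[:,2]>z0)&(w[:,2]<z1)]
    r=cv2.minAreaRect(k[:,:2].astype(np.float32)); print(len(k),r)
b=w[(abs(w[:,2]-50)<2)&(w[:,0]>500)&(w[:,1]>25)&(w[:,1]<112)]; print(cv2.minAreaRect(b[:,:2].astype(np.float32)))
c=w[(abs(w[:,2]-55)<2)&(np.hypot(w[:,0]-557,w[:,1]-74)<22)]; print("collar",len(c),np.median(c[:,2]) if len(c) else 0, np.median(b[:,2]))
# tube crest direction
t=w[(w[:,2]>60)&(w[:,2]<72.5)&(w[:,1]>145)&(w[:,1]<210)]
xs=np.arange(t[:,0].min()+25,t[:,0].max()-25,8); q=[(x,np.median(tt[tt[:,2]>tt[:,2].max()-1.5][:,1])) for x in xs if len(tt:=t[abs(t[:,0]-x)<4])>20]
q=np.array(q); print("tube deg",np.degrees(np.arctan(np.polyfit(q[:,0],q[:,1],1)[0])),len(q))
E
```

```text
t: 20.28
eef_pos: [555.7, 74.4, 65.9]
orientation: [-180.0, -0.0, 3.2]
wrist_force: [1.7, 0.8, 2.0]
grip_width: 0.134
gripper_force: 60.4
F [1.74 0.78 1.97] M [ 0.607 -0.475  0.113] p [555.7  74.4  65.9] yaw 3.23 j6 65.1
3632 ((559.4474487304688, 72.79240417480469), (53.071311950683594, 34.624755859375), 28.276920318603516)
((569.08935546875, 73.86544036865234), (97.40572357177734, 76.33515167236328), 3.5368003845214844)
collar 1267 54.67497795536488 49.548303524651345
tube deg 3.6546436789582986 15
```

View pics/w4.png

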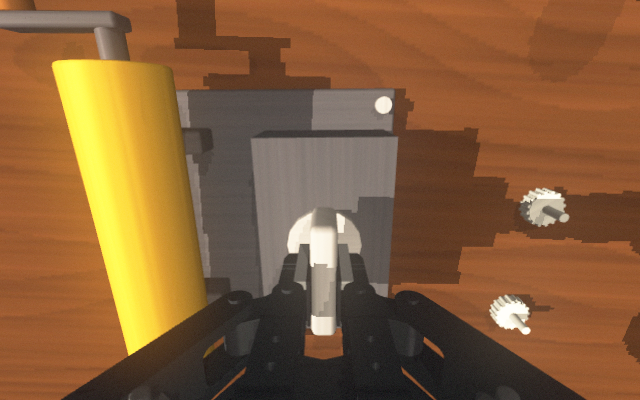

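The collar top is 5 mm above the block, so the key is seated, and the handle at 3.2° matches the tube at 3.7°. In the wrist picture the collar at (324,240) lies flat on the block and the fingers are clear of the tube. Releasing.

```bash
python3 -m handwheel '0.3 -0.4 0 0 0 0 0;0.3 -0.4 0 0 0 0 0;0.3 -0.4 0 0 0 0 0;0.3 -0.4 0 0 0 0 0.1;0.3 -0.4 0 0 0 0 0.2;0.3 -0.4 0 0 0 0 0.4;0.3 -0.4 0 0 0 0 0.5;0.3 -0.4 0 0 0 0 0.5'; python3 f.py
python3 -m handwheel '0 0 0 0 0 0 0.5;0 0 -2 0 0 0 0.5;0 0 -6 0 0 0 0.5;0 0 -14 0 0 0 0.5;0 0 -28 0 0 0 0.5;0 0 -50 0 0 0 0.5;0 0 -80 0 0 0 0.5;0 0 -100 0 0 0 0.5'
python3 -m handwheel '-30 0 -20 0 0 0 0.5;-50 0 -20 0 0 0 0.5;-50 0 -20 0 0 0 0.5;-50 0 -20 0 0 0 0.5;-50 0 -20 0 0 0 0.5;-50 0 -20 0 0 0 0.5;-50 0 -20 0 0 0 0.5;-50 0 -20 0 0 0 0.5'
python3 - <<'E'
from h import *
s=env.snapshot("wrist"); save(s,"w5.png"); w,u,v=cloud("wrist",snap=s)
k=w[(np.hypot(w[:,0]-557,w[:,1]-74)<40)&(w[:,2]>85)&(w[:,2]<100)]
print(len(k),k[:,2].max(),cv2.minAreaRect(k[:,:2].astype(np.float32)))
b=w[(abs(w[:,2]-50)<2)&(abs(w[:,0]-557)<75)&(w[:,1]>25)&(w[:,1]<112)]; print(cv2.minAreaRect(b[:,:2].astype(np.float32)))
c=w[(abs(w[:,2]-55)<4)&(np.hypot(w[:,0]-557,w[:,1]-74)<20)]; print("collar",len(c),np.median(c[:,2]),np.median(b[:,2]))
E
```

```text
t: 21.0
eef_pos: [555.2, 74.7, 64.9]
orientation: [180.0, 0.1, 3.2]
wrist_force: [-0.0, 0.5, 0.0]
grip_width: 0.5
gripper_force: 0.0
F [-0.02  0.55  0.02] M [-0.     0.036 -0.003] p [555.2  74.7  64.9] yaw 3.22 j6 65.0
t: 21.67
eef_pos: [556.3, 74.6, 169.3]
orientation: [180.0, -0.2, 3.2]
wrist_force: [1.0, -0.5, 0.9]
grip_width: 0.5
gripper_force: 0.0
t: 22.33
eef_pos: [505.9, 71.8, 185.1]
orientation: [180.0, 0.1, 3.2]
wrist_force: [0.8, -0.3, -0.2]
grip_width: 0.5
gripper_force: 0.0
1123 95.77287291674749 ((558.7506103515625, 73.379150390625), (55.38618850708008, 12.017102241516113), 4.738533973693848)
((557.914306640625, 73.03821563720703), (120.52775573730469, 76.10041809082031), 3.6058523654937744)
collar 903 54.63671912942556 49.60956810010843
```

View pics/w5.png

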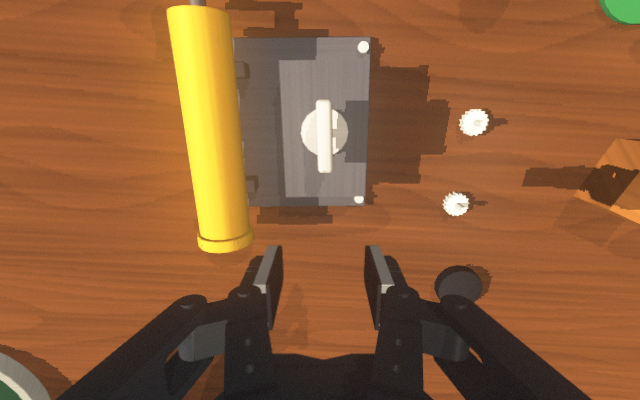

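Run:
```python
from h import *
for c in ("wrist","wrist","top"):
    s=env.snapshot(c); w,u,v=cloud(c,snap=s)
    k=w[(np.hypot(w[:,0]-557,w[:,1]-74)<40)&(w[:,2]>86)&(w[:,2]<100)]
    q=k[:,:2]-k[:,:2].mean(0); e=np.linalg.svd(q,full_matrices=False)[2][0]
    b=w[(abs(w[:,2]-50)<2)&(abs(w[:,0]-557)<75)&(w[:,1]>25)&(w[:,1]<112)]
    t=w[(w[:,2]>66)&(w[:,2]<74)&(w[:,1]>145)&(w[:,1]<210)&(w[:,0]<625)]
    xs=np.arange(480,620,8); p=np.array([(x,tt[:,1].mean()) for x in xs if len(tt:=t[abs(t[:,0]-x)<4])>15])
    print(c,"handle",np.degrees(np.arctan(e[1]/e[0])),cv2.minAreaRect(k[:,:2].astype(np.float32))[2],"block",cv2.minAreaRect(b[:,:2].astype(np.float32))[2],"tube",np.degrees(np.arctan(np.polyfit(p[:,0],p[:,1],1)[0])) if len(p)>4 else 0, env.get_obs()["t"])
```

```text
wrist handle 4.566705538336742 4.794904708862305 block 3.630115032196045 tube 3.7601905301808918 22.4333
wrist handle 4.5154123201936285 4.738959789276123 block 3.74568510055542 tube 3.7610372111257298 22.4833<stdin>:5: RuntimeWarning: Mean of empty slice.
  ret = um.true_divide(
Traceback (most recent call last):
IndexError: index 0 is out of bounds for axis 0 with size 0
```

```bash
python3 -c "
from rig import env
print(env.sign_off())"
```

```text
the job is handed in; nothing more can be done
None
```

The key is in the lock with its collar down on the block and its handle within about 1° of parallel to the drawtube. I let go of it and handed the job in at about 22.5 s; my highest downward reading on it was about 7 N, and I moved nothing else.

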